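# Ease a cheese press off by one ratchet notch

## Robot

A 7-joint arm with a two-finger parallel gripper is mounted at the origin on a cart in front of the work surface, level with it; the furniture and walls round the work are solid. World frame = base frame: x ahead of the robot, y to its left, z up, the work surface at z = 0. Lengths are in m, angles in rad, forces in N, time in s.
With the tool pointing down it reaches from about 0.4 to 0.85 m from the base axis. Payload 10.4 kg.
Tool frame: the origin (TCP) lies midway between the tips of the shut fingers; the grasp point (between the pads) lies 19 mm behind it; z points along the fingers, y is the line along which they close (so a half turn about z gives the same grasp; the last joint's range is limited). The gripper opens to 87 mm and grips with 3 to 60 N. Pads are 19 mm wide; open, the fingers measure 117 mm over their backs; the gripper's body (75 mm by 190 mm) begins 51 mm behind the grasp point.
Start: joints at [-1.201, 0.332, -0.065, 1.46, 0.022, 1.35, -0.088], TCP at [0.239, 0.577, 0.223] pointing down, gripper open.
Joint ranges: [-2.6, 2.6], [-0.5, 2.12], [-1.47, 1.34], [0.16, 2.42], [-1.27, 4.41], [0.06, 2.06], [-2.6, 2.6]. Speed limits (rad/s): [2.22, 2.22, 2.79, 2.79, 3.14, 3.14, 3.14].

## Interface

Orientations are given as a unit quaternion [x, y, z, w].
In Python, from bench import r gives the robot as it stands.
- The arm moves only by the tool move_arm, never from a script. Its argument "targets" is a list of rows, each a list of 3 entries, a list of its own where there are three numbers: the shift along the tool's x, y, z in cm, then the turn, a rotation vector about the tool's x, y, z in rad, then the opening in per cent of the stroke, from 0 (shut) to 100 (fully open). In form: [[[x, y, z], [wx, wy, wz], gripper], ...]. A call has 1 to 20 rows; each row shifts and turns the commanded pose from where the row before left it, along the tool's axes as they then stand; what a row does not reach is not made up. A row lasts 1/8 s, in which the tool goes at most 62.5 mm and 10.7 degrees, less where a joint would pass 70% of its speed; a pose out of reach is approached as far as the arm can. A call with a gripper value outside its range is refused whole. The fingers move at their own pace and stop on an object; "grip_force" is the grip in N (left out, the last holds). Time passes only in rows, so rows that do not move let the fingers close. It gives the time, the measured TCP pose, the force, the opening and the grip force at its end, in the units of the state.
- r.read_state(): the state, without advancing time (a new reading comes with each control period).
- r.camera(name): name is "scene" or "top" or "wrist"; returns a dict with "image" (420x560x3 uint8, blue, green, red), "vertical_fov" (degrees; the focal length in pixels is half the picture's height over the tangent of half this angle, whatever the lens; pixels are square), "cx", "cy" (the principal point, pixels), "k1" (the pictures are not rectified: a ray, as slopes to the right and down, at radius r is drawn at 1 + k1 r^2 times it, then the intrinsics apply), "cam_to_world" (4x4, takes a point from camera to world coordinates). Camera axes: x right, y down, z forward; pixel columns grow to the right and rows downward; lengths in m; the calibration is good to about 2 mm. A picture is of the moment at which its call begins. There is no depth.
- r.close_job(): hands the job in; it is judged then, once.
The state is a dict: "time": time; "joint_positions": joint angles; "joint_vel": joint speeds; "joint_torque": joint torques, N m; "ee_pos": TCP position; "eef_rot": TCP orientation; "ft_force": force on the tool from outside, world axes, zero at the start; "torque": the same for the moment, N m; "width": finger opening in m; "grip_force": force on a finger pad.
Only numpy, scipy, OpenCV 4.12 (cv2) and the standard library are available. Lean on these libraries where they do the work, as an engineer would, in place of code of your own. Each camera call takes 0.05 s, during which the arm holds its last target. There are 200 camera calls.

## Task

The little cheese press has been wound one notch too tight. Using only a fingertip, pushing and never gripping, lift the pawl clear of the ratchet wheel (push its upright finger tab), push the wooden hand lever to the press's right so that the wheel goes back exactly one notch, then push the pawl back down fully into the next tooth gap. Leave the things standing round the press where they are.

Things in the scene. Friction and masses are not known exactly. Their poses are not given: they have to be found in the camera images.
- cheese_press: Fixed press: base board 200 (x) x 250 (y) mm, columns, head, ram (top 206 mm up, 35 mm behind the middle). Origin: centre of base underside, on the worktop. x away from its front (wheel and lever side, towards the robot), y left seen from the front, z up; may be yawed. Wheel axle along x, 130 mm up, at y 0. Pawl pivot along x, 175 mm up, at y -95 mm; its bracket ends 187 mm up.
- ratchet_wheel (a joint): Turn of the 9-tooth steel wheel (104 mm) and lever, rad; grows BACKWARD (clockwise seen from the front, lever top to the right, -y). A notch is 40 deg = 0.698. At 0 the nose is mid-gap, lever 20 deg left of upright; at 0.698 mid next gap, lever 20 deg right. Play 0.17 either way. Starts within 0.12 of 0. Friction 0.22 N m: stays where left. An engaged pawl blocks backward turning.
- pawl (a joint): Angle of the steel pawl, rad: 0 fully engaged (lower stop), growing as the nose is lifted, to 1.3. The nose clears the tooth tips above 0.18. Stiff pivot (0.05 N m, about 1 N at the tab): it stays at whatever angle it is left. Starts at 0.
- lever_grip (a point): Centre of the lever's wooden grip, 90 mm from the axle, 66 mm in front of the press's middle. Grip 55 mm long (60 to 115 mm from the axle), 20 mm left to right, 20 mm deep (x): two wooden halves on a flat steel bar. Axes those of the press when the wheel joint is 0, turning with the wheel.
- pawl_tab (a point): Centre of the pawl's black upright finger tab, 30 mm in front of the press's middle: 42 mm tall (top 21 mm above this point when engaged), 10 mm thick left to right, 22 mm deep (x). When engaged it lies 22 mm left of and 41 mm above the pivot; it turns with the pawl. Pushed to the press's right (-y) it lifts the nose; pushed left (+y) it lowers it.
- pawl_nose (a point): Centre of the pawl's round nose (8 mm diameter), 69 mm from the pivot; engaged it lies between two teeth at the wheel's upper right, 46 mm from the axle.
- salt_shaker: Bystander: glass salt shaker with a grey top, 44 mm across, 90 mm tall, left of the press. Origin: centre of its underside.
- spice_jar: Bystander: glass spice jar with a red cap, 45 mm across, 106 mm tall, right of the press. Origin: centre of its underside.
- teaspoon: Bystander: small metal spoon, 132 mm long, 9 mm high, lying in front of the press. Origin: middle, underside.
- pepper_mill: Bystander: turned wooden mill, 58 mm across, 155 mm tall, far right. Origin: centre of its underside.
- bowl: Bystander: blue bowl, 140 mm across, 62 mm tall, far right. Origin: centre of its underside.
- mug: Bystander: blue striped mug, 82 mm across, 117 mm over the handle, 94 mm tall, left. Origin: centre of its underside.

How it is judged:
On the way, in this order (a step that is already met when the one before it is completed fails the run):
1. the pawl is lifted clear of the teeth while the wheel is still in its first notch (value of joint pawl above 0.2 rad and value of joint ratchet_wheel below 0.25 rad), for 0.1 s.
2. with the pawl lifted, the wheel has gone back one notch (value of joint pawl above 0.1 rad and value of joint ratchet_wheel between 0.498 and 0.898 rad), for 0.1 s.
At the end, for the whole second after the job is handed in: The wheel stands one notch back (0.698 rad within 0.21), at rest, the pawl is fully down in the gap (joint under 0.06 rad), and no bystander has moved 40 mm or more (value of joint ratchet_wheel between 0.488 and 0.908 rad and value of joint pawl below 0.06 rad and velocity of joint ratchet_wheel between -0.05 and 0.05 rad/s and distance of each of salt_shaker, spice_jar, teaspoon, pepper_mill, bowl, mug from where it was at the start of the episode below 0.04 m); the robot touches nothing.
It fails at once if the wheel runs back half a notch too far or more (value of joint ratchet_wheel above 1.05 rad).
It fails at once if the lever is gripped: both of its sides pressed at once (contact force between the fingers and lever_left_side above 1 N and contact force between the fingers and lever_right_side above 1 N).
It fails at once if the pawl tab is gripped: both of its sides pressed at once (contact force between the fingers and tab_left_side above 1 N and contact force between the fingers and tab_right_side above 1 N).
It fails at once if a thing standing round the press is shifted, knocked over or carried (40 mm) (distance of any of salt_shaker, spice_jar, teaspoon, pepper_mill, bowl, mug from where it was at the start of the episode above 0.04 m).
It also fails if it takes over 72 s, if anything falls off the work surface, if the arm or the gripper's body presses on something with over 40 N, if the wrist force passes 120 N, or if a joint passes its speed limit or range.

## Working session

There is one attempt and no reset: what is moved stays moved. The work goes in short steps, Python scripts to look and compute and a tool call to move; the robot and the scene stay as the last step left them, time stands still between calls to the robot, and variables do not carry over. Pictures are saved under pics/ and viewed, at most 10 in all, crops included, and the job is handed in when it is done.

Besides the shell and the picture viewer there is one more tool, called after "Emit:" as name([rows], argument=value, ...), one row to a line, values as JSON. move_arm: Moves the arm, as the interface text tells. Its arguments: {"type":"object","properties":{"targets":{"type":"array"},"grip_force":{"type":"number"}},"required":["targets"]}

```bash
mkdir -p pics; ls; python3 - <<'E'
from bench import r
import cv2,json,numpy as np
s=r.read_state();print({k:np.round(v,3).tolist() for k,v in s.items()})
for n in("scene","top"):
    c=r.camera(n);cv2.imwrite(f"pics/{n}0.png",c["image"])
    print(n,c["vertical_fov"],c["cx"],c["cy"],c["k1"],np.round(c["cam_to_world"],3).tolist())
E
```

```text
pics
{'time': 0.0, 'joint_positions': [-1.201, 0.333, -0.065, 1.461, 0.022, 1.35, -0.089], 'joint_vel': [-0.002, -0.0, -0.0, 0.002, -0.001, -0.001, 0.0], 'joint_torque': [0.0, -62.327, 0.025, -38.989, -0.061, 0.04, 0.0], 'ee_pos': [0.239, 0.577, 0.222], 'eef_rot': [0.195, 0.981, -0.001, -0.0], 'ft_force': [-0.109, -0.34, -0.153], 'torque': [-0.011, 0.033, 0.011], 'grip_force': 0.0, 'width': 0.087}
scene 50.74819894970316 274.6020322535099 212.96790423814676 -0.10993503812871235 [[-0.574, -0.451, 0.684, -0.473], [-0.819, 0.338, -0.464, 0.611], [-0.022, -0.826, -0.563, 0.944], [0.0, 0.0, 0.0, 1.0]]
top 57.5389832633102 275.1580729995353 209.6559549230168 -0.07551589945431936 [[0.024, -0.983, 0.18, 0.26], [-0.999, -0.028, -0.02, -0.054], [0.025, -0.18, -0.983, 1.249], [0.0, 0.0, 0.0, 1.0]]
```

View pics/scene0.png

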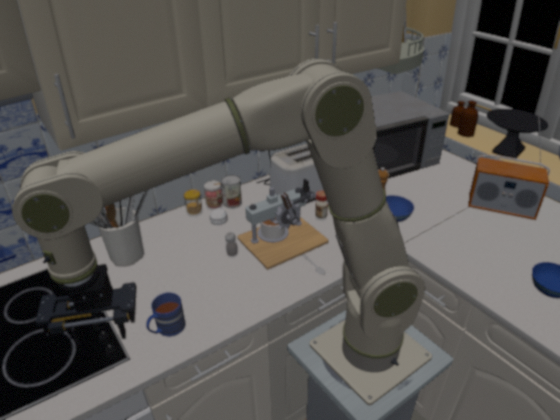

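View pics/top0.png

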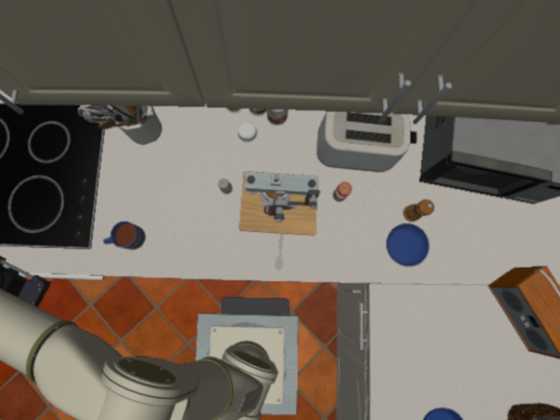

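The top picture shows the press at about (280,205), with the shaker at (225,186), the jar at (343,190) and the spoon at (281,250). I'll enlarge that area.

```bash
cat > h.py <<'E'
from bench import r
import cv2,numpy as np
from scipy.spatial.transform import Rotation as R
def K(c):
    f=c["image"].shape[0]/2/np.tan(np.radians(c["vertical_fov"]/2)); return np.array([[f,0,c["cx"]],[0,f,c["cy"]],[0,0,1.]])
def proj(c,P):
    T=np.linalg.inv(c["cam_to_world"]);p=np.atleast_2d(P)@T[:3,:3].T+T[:3,3]
    return cv2.projectPoints(p,np.zeros(3),np.zeros(3),K(c),np.array([c["k1"],0,0,0]))[0][:,0]
def at_z(c,px,z):
    n=cv2.undistortPointsIter(np.array([[px]],float),K(c),np.array([c["k1"],0,0,0,0.]),None,None,(3,50,1e-9))[0,0]
    T=c["cam_to_world"];d=T[:3,:3]@[n[0],n[1],1];return T[:3,3]+d*(z-T[2,3])/d[2]
def crop(c,x0,y0,w,h,s,name):
    cv2.imwrite(f"pics/{name}.png",cv2.resize(c["image"][y0:y0+h,x0:x0+w],None,fx=s,fy=s,interpolation=cv2.INTER_CUBIC))
E
python3 - <<'E'
from h import *
crop(r.camera("top"),215,155,160,120,5,"topc")
crop(r.camera("scene"),215,165,130,97,6,"scenec")
E
```

```text
(no output)
```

View pics/topc.png

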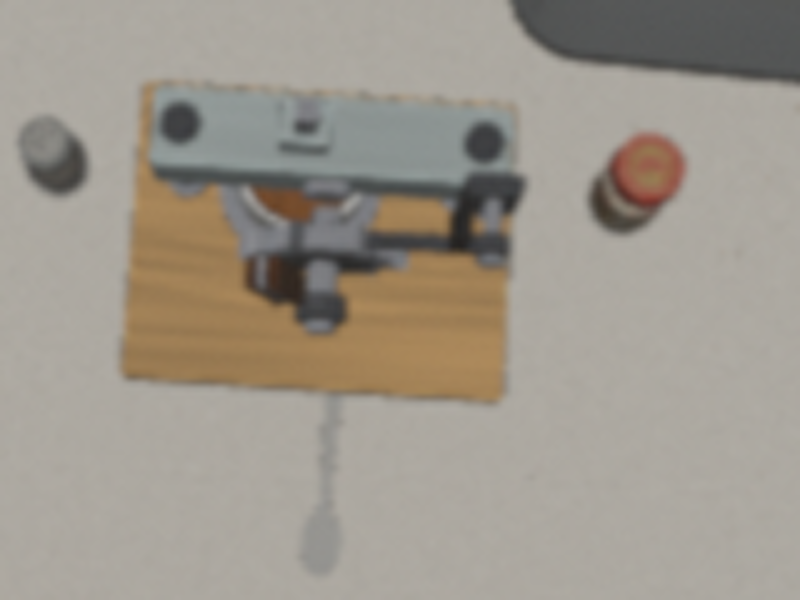

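View pics/scenec.png

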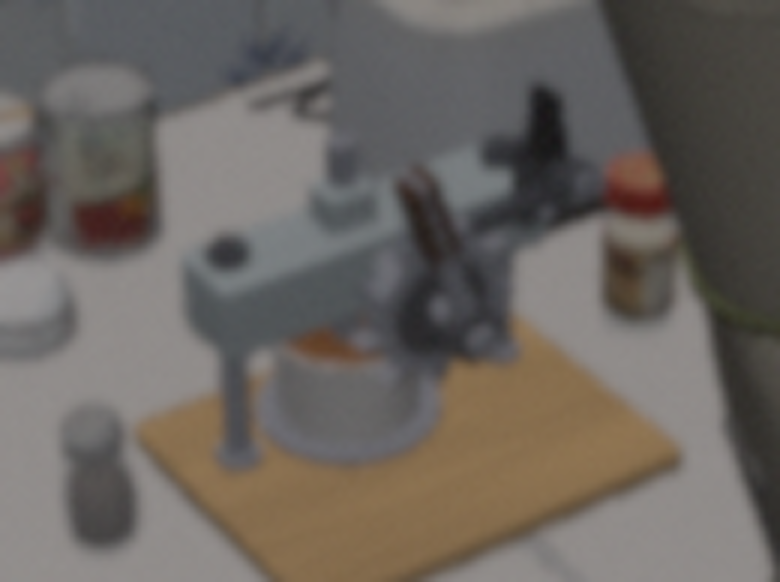

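The crop puts the board corners at (122,378), (502,402), (142,85) and (515,105). In the scene crop the tab's top is at (545,90), the lever grip at (415,180) to (450,250), and the board's right corner at (680,458). Next I fit the press pose.

```bash
python3 - <<'E'
from h import *
from scipy.optimize import least_squares
ct=r.camera("top");cs=r.camera("scene")
T=lambda u,v:np.array([215+u/5-.4,155+v/5-.4]);S=lambda u,v:np.array([215+u/6-.4,165+v/6-.4])
def pts(p):
    x,y,a,th=p
    L=np.array([[.1,.125,th],[.1,-.125,th],[-.1,.125,th],[-.1,-.125,th],[-.035,0,.206],[.030,-.073,.237]])
    Rz=R.from_euler('z',a).as_matrix();return L@Rz.T+[x,y,0]
mt=[T(122,376),T(502,398),T(142,83),T(515,103),T(307,112)]
ms=[S(680,452),S(140,432),S(342,140),S(545,88)]
def res(p):
    P=pts(p);return np.r_[(proj(ct,P[:5])-mt).ravel(),(proj(cs,P[[1,2,4,5]])-ms).ravel()]
p0=[.6,-.05,np.pi,.018]
f=least_squares(res,p0,loss='soft_l1');print(np.round(f.x,4),np.round(f.fun.reshape(-1,2),1).tolist())
for m in mt[:4]: print(at_z(ct,m,.018)[:2].round(3))
np.save("press.npy",f.x)
print("tab",pts(f.x)[5].round(4))
for n,px,z in(("jar",T(650,165),.106),("shaker",T(45,140),.09),("spoonbowl",T(320,545),0)):print(n,at_z(ct,px,z).round(3))
E
```

```text
[ 0.5422 -0.1077  5.0069 -0.0252] [[62.5, -74.9], [7.1, -10.9], [3.0, -2.0], [-52.6, 63.7], [-0.5, 4.4], [-0.9, 0.1], [-0.8, 5.5], [3.0, 1.7], [-0.4, 0.4]]
[0.416 0.037]
[ 0.409 -0.21 ]
[0.613 0.031]
[ 0.607 -0.218]
tab [ 0.4811 -0.1576  0.237 ]
jar [ 0.545 -0.29   0.106]
shaker [0.554 0.085 0.09 ]
spoonbowl [ 0.312 -0.095  0.   ]
```

The residuals are bad because x points from front to back, so yaw is about 0. I'll refit.

```bash
python3 - <<'E'
from h import *
from scipy.optimize import least_squares
ct=r.camera("top");cs=r.camera("scene")
T=lambda u,v:np.array([215+u/5-.4,155+v/5-.4]);S=lambda u,v:np.array([215+u/6-.4,165+v/6-.4])
def pts(p):
    x,y,a,th=p
    L=np.array([[-.1,.125,th],[-.1,-.125,th],[.1,.125,th],[.1,-.125,th],[.035,0,.206],[-.030,-.073,.237]])
    return L@R.from_euler('z',a).as_matrix().T+[x,y,0]
mt=[T(122,376),T(502,398),T(142,83),T(515,103),T(307,112)]
ms=[S(680,452),S(140,432),S(342,140),S(545,88)]
def res(p):
    P=pts(p);return np.r_[(proj(ct,P[:5])-mt).ravel(),(proj(cs,P[[1,2,4,5]])-ms).ravel()]
f=least_squares(res,[.51,-.09,0,.018],loss='soft_l1');print(np.round(f.x,4),np.round(f.fun.reshape(-1,2),1).tolist())
np.save("press.npy",f.x);x,y,a,_=f.x
Rz=R.from_euler('z',a).as_matrix()
print("tab",(Rz@[-.03,-.073,.216]+[x,y,0]).round(4))
W=lambda q:(Rz@[-.066,-.09*np.sin(q-.349),.13+.09*np.cos(q-.349)]+[x,y,0])
for q in(0,.698):print("grip",q,W(q).round(4))
for d in(.09,.115):
  for q in(-.12,0,.12):
    P=Rz@[-.066,-d*np.sin(q-.349),.13+d*np.cos(q-.349)]+[x,y,0];print(d,q,(proj(cs,P)[0]-[214.6,164.6])*6,(proj(ct,P)[0]-[214.6,154.6])*5)
E
```

```text
[ 0.5121 -0.0878 -0.0258  0.0146] [[-0.9, 0.4], [-0.2, 0.0], [-0.9, -0.4], [-0.9, -0.3], [4.8, -0.6], [1.2, 0.2], [-1.6, 0.1], [4.0, -1.7], [0.3, 0.3]]
tab [ 0.4802 -0.16    0.216 ]
grip 0 [ 0.4469 -0.0554  0.2146]
grip 0.698 [ 0.4453 -0.1169  0.2146]
0.09 -0.12 [409.28723934 229.91694632] [249.06067221 279.85844176]
0.09 0 [425.26942009 216.66846116] [267.02630725 279.44036511]
0.09 0.12 [441.92480425 205.20844658] [285.90481292 279.4571201 ]
0.115 -0.12 [390.16353832 199.6856095 ] [228.0530283  271.40975571]
0.115 0 [410.88301569 182.60251795] [251.41862272 270.82030854]
0.115 0.12 [432.46207713 167.88050162] [276.0497634  270.81109122]
```

The pose fits: press at (0.512, −0.088), yaw −0.026, tab at (0.480, −0.160, 0.216) and lever near 0. I'll shut the fingers, rise and align the tool so x points to the robot, y left and z down.

Emit:
move_arm([
  [[0,0,-4],[0,0,0],0],
  [[0,0,-4],[0,0,-0.12],0],
  [[0,0,-2],[0,0,-0.12],0],
  [[0,0,0],[0,0,-0.126],0],
  [[0,0,0],[0,0,0],0],
])

```text
time: 1.02
ee_pos: [0.2392, 0.5774, 0.3226]
eef_rot: [0.014, 1.0, 0.0, -0.0]
ft_force: [0.5, 0.4, -0.6]
width: 0.0449
grip_force: 0.0
```

Emit:
move_arm([
  [[-3.7,-3.6,0],[0,0,0],0],
  [[-3.7,-3.6,0],[0,0,0],0],
  [[-3.7,-3.6,0],[0,0,0],0],
  [[-3.7,-3.6,0],[0,0,0],0],
  [[-3.7,-3.6,0],[0,0,0],0],
  [[-3.7,-3.6,0],[0,0,0],0],
  [[-2,-4.4,0],[0,0,0],0],
  [[-2,-4.4,0],[0,0,0],0],
  [[0,-4.4,0],[0,0,0],0],
  [[0,-4.4,0],[0,0,0],0],
  [[0,-4.4,0],[0,0,0],0],
  [[0,-4.4,0],[0,0,0],0],
  [[0,-4.4,0],[0,0,0],0],
  [[0,-4.4,0],[0,0,0],0],
  [[0,-4.4,0],[0,0,0],0],
  [[0,-4.4,0],[0,0,0],0],
  [[0,-3.9,0],[0,0,0],0],
  [[0,0,0],[0,0,0],0],
])

```text
time: 3.28
ee_pos: [0.4818, -0.1276, 0.3224]
eef_rot: [0.018, 1.0, -0.0, -0.0]
ft_force: [-0.7, 0.9, 0.5]
width: 0.0004
grip_force: 0.0
```

```bash
python3 - <<'E'
from h import *
s=r.read_state();print(np.round(s["ee_pos"],4),s["width"],np.round(s["joint_positions"],2))
c=r.camera("wrist");cv2.imwrite("pics/w1.png",c["image"]);print(np.round(c["cam_to_world"],3).tolist())
p=np.load("press.npy");Rz=R.from_euler('z',p[2]).as_matrix();W=lambda *q:Rz@q+[p[0],p[1],0]
print("tabtop",proj(c,W(-.03,-.073,.237)),"tabtop front corners",proj(c,[W(-.041,-.068,.237),W(-.041,-.078,.237)]))
for q in(-.12,0,.12):print("leverend",q,proj(c,W(-.066,-.115*np.sin(q-.349),.13+.115*np.cos(q-.349))))
E
```

```text
[ 0.4818 -0.1276  0.3224] 0.0004106574831887589 [-0.32 -0.01  0.49  1.64  0.    1.5   1.7 ]
[[0.035, 0.969, 0.245, 0.415], [0.999, -0.034, -0.009, -0.126], [-0.001, 0.245, -0.969, 0.486], [0.0, 0.0, 0.0, 1.0]]
tabtop [[244.90593701 209.23338089]] tabtop front corners [[250.77099623 195.5474818 ]
 [237.94485081 195.65812525]]
leverend -0.12 [[405.61340668 161.29416754]]
leverend 0 [[391.39991072 162.30760675]]
leverend 0.12 [[375.25377414 163.11435954]]
```

View pics/w1.png

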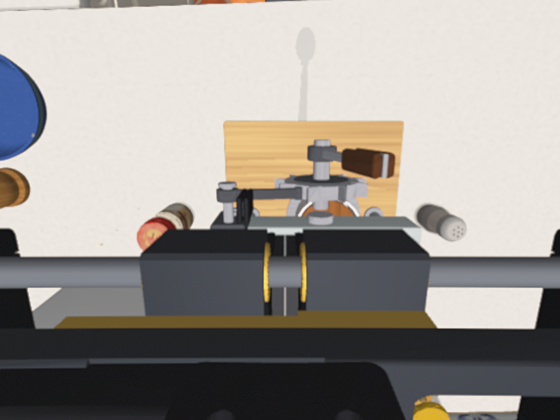

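The tab top is at about (244,205) and the lever end at about (388,163). Both match the prediction, and the wheel is near 0. I'll check where the fingertip projects, since the dark blocks look wide.

```bash
python3 - <<'E'
from h import *
c=r.camera("wrist");s=r.read_state();e=np.array(s["ee_pos"]);M=R.from_quat(s["eef_rot"]).as_matrix()
print(K(c)[0,0])
for dz in(0,-.019,-.05,-.07,-.1):
  print(dz,proj(c,[e+M@[x,y,dz] for x in(-.0095,.0095) for y in(-.015,.015)]).round(0).tolist())
E
```

```text
327.23108881633067
0 [[262.0, 268.0], [317.0, 268.0], [261.0, 235.0], [318.0, 235.0]]
-0.019 [[259.0, 285.0], [321.0, 285.0], [258.0, 248.0], [322.0, 248.0]]
-0.05 [[253.0, 323.0], [329.0, 323.0], [252.0, 279.0], [331.0, 279.0]]
-0.07 [[247.0, 359.0], [337.0, 358.0], [246.0, 308.0], [339.0, 308.0]]
-0.1 [[234.0, 445.0], [356.0, 445.0], [230.0, 379.0], [360.0, 379.0]]
```

```bash
python3 - <<'E'
from h import *
c=r.camera("scene");s=r.read_state();u=proj(c,s["ee_pos"])[0];print(u)
x0,y0=int(u[0])-65,int(u[1])-60
print(x0,y0,(u-[x0,y0])*6)
im=cv2.convertScaleAbs(c["image"],alpha=1.8);c["image"]=im
crop(c,x0,y0,130,97,6,"scene2")
E
```

```text
[296.28025468 158.62705667]
231 98 [391.68152805 363.76233999]
```

View pics/scene2.png

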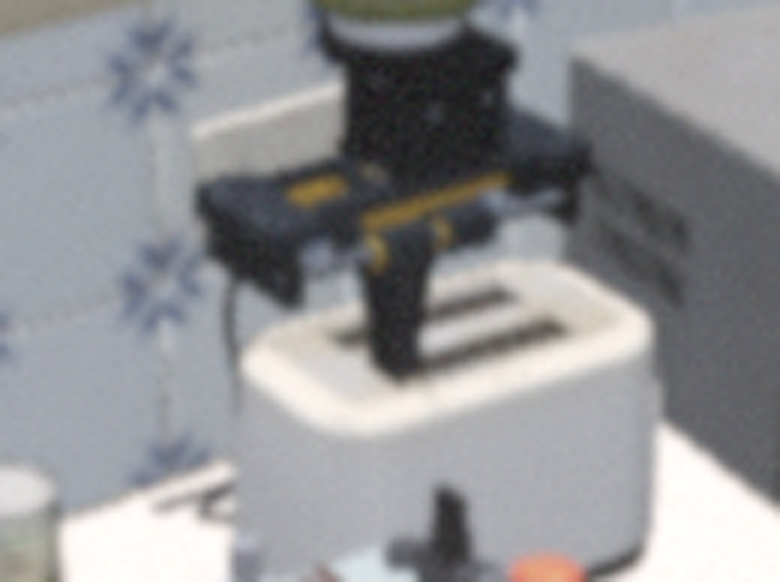

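The fingers are slim, with the carriage well above them, so clearance is fine. I'll descend left of the tab and push right.

Emit:
move_arm([
  [[0,0,4],[0,0,0],0],
  [[0,0,4],[0,0,0],0],
  [[0,0,2.4],[0,0,0],0],
  [[0,0,0],[0,0,0],0],
  [[0,-0.5,0],[0,0,0],0],
  [[0,-0.5,0],[0,0,0],0],
  [[0,-0.5,0],[0,0,0],0],
  [[0,-0.5,0],[0,0,0],0],
  [[0,-0.5,0],[0,0,0],0],
  [[0,-0.5,0],[0,0,0],0],
  [[0,-0.5,0],[0,0,0],0],
  [[0,0,0],[0,0,0],0],
  [[0,0,0],[0,0,0],0],
])

```text
time: 5.05
ee_pos: [0.4813, -0.1596, 0.2183]
eef_rot: [0.014, 1.0, -0.0, -0.0]
ft_force: [0.3, -0.1, -0.0]
width: 0.0001
grip_force: 0.0
```

```bash
python3 - <<'E'
from h import *
c=r.camera("wrist");crop(c,180,120,240,150,3.3,"w2")
s=r.read_state();print(np.round(s["ee_pos"],4),np.round(s["ft_force"],1))
E
```

```text
[ 0.4813 -0.1595  0.2182] [-0.7 -0.5  0.3]
```

View pics/w2.png

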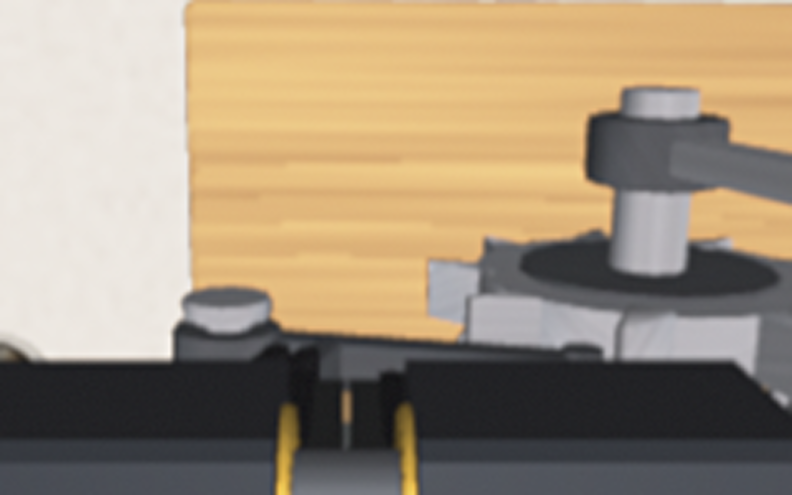

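The tab (crop 265–315, 350) touches the finger, and the tip is narrower than I assumed. I'll estimate the lift from the tab's predicted position.

```bash
cat >> h.py <<'E'
_p=np.load("press.npy");_Rz=R.from_euler('z',_p[2]).as_matrix()
W=lambda *q:_Rz@q+[_p[0],_p[1],0]
def pawl(x,dy,dz,t): # offset from pivot, lifted by t (tab to -y)
    return W(x,-.095+dy*np.cos(t)-dz*np.sin(t),.175+dy*np.sin(t)+dz*np.cos(t))
E
python3 - <<'E'
from h import *
c=r.camera("wrist")
f=lambda P:((proj(c,P)-[180,120])*3.3).round(0).tolist()
s=r.read_state();e=np.array(s["ee_pos"])
print("tip",f([e+[-.0095,d,0] for d in(-.015,-.006,.006,.015)]))
for t in(0,.15,.3,.45,.6):print(t,"tabtop front R,L",f([pawl(-.041,.017,.062,t),pawl(-.041,.027,.062,t)]),"bottom",f([pawl(-.041,.017,.02,t),pawl(-.041,.027,.02,t)]),"nose",f([pawl(-.03,.0665,-.018,t)]))
E
```

```text
tip [[258.0, 380.0], [314.0, 378.0], [389.0, 377.0], [445.0, 375.0]]
0 tabtop front R,L [[314.0, 404.0], [385.0, 404.0]] bottom [[321.0, 321.0], [376.0, 321.0]] nose [[553.0, 320.0]]
0.15 tabtop front R,L [[247.0, 408.0], [317.0, 412.0]] bottom [[303.0, 325.0], [358.0, 327.0]] nose [[572.0, 334.0]]
0.3 tabtop front R,L [[178.0, 410.0], [244.0, 417.0]] bottom [[283.0, 327.0], [337.0, 332.0]] nose [[585.0, 349.0]]
0.45 tabtop front R,L [[112.0, 407.0], [170.0, 418.0]] bottom [[261.0, 330.0], [312.0, 337.0]] nose [[590.0, 366.0]]
0.6 tabtop front R,L [[50.0, 401.0], [99.0, 415.0]] bottom [[239.0, 331.0], [284.0, 340.0]] nose [[588.0, 384.0]]
```

The tip half-width of 6 mm fits, and the lift is about 0.3. I'll push 12 mm more for margin, back off, rise and go left of the lever.

Emit:
move_arm([
  [[0,-0.4,0],[0,0,0],0],
  [[0,-0.4,0],[0,0,0],0],
  [[0,-0.4,0],[0,0,0],0],
  [[0,0,0],[0,0,0],0],
  [[0,0,0],[0,0,0],0],
  [[0,1.5,0],[0,0,0],0],
  [[0,1,-1],[0,0,0],0],
  [[0,0,-4],[0,0,0],0],
  [[0,0,-4],[0,0,0],0],
  [[1.5,4,0],[0,0,0],0],
  [[1.5,4,0],[0,0,0],0],
  [[0.8,4,0],[0,0,0],0],
  [[0,2.2,0],[0,0,0],0],
  [[0,0,0],[0,0,0],0],
  [[0,0,0],[0,0,0],0],
])

```text
time: 7.02
ee_pos: [0.4478, -0.004, 0.3089]
eef_rot: [0.014, 1.0, -0.0, 0.0]
ft_force: [-0.9, 0.2, -0.3]
width: 0.0003
grip_force: 0.0
```

```bash
python3 - <<'E'
from h import *
c=r.camera("wrist");crop(c,100,110,240,150,3.3,"w3")
f=lambda P:((proj(c,P)-[100,110])*3.3).round(0).tolist()
s=r.read_state();print(np.round(s["ee_pos"],4))
for t in(.2,.4,.6,.8):print(t,f([pawl(-.041,.017,.062,t),pawl(-.041,.027,.062,t)]),"nose",f([pawl(-.03,.0665,-.018,t)]))
for q in(-.1,0,.1,.2):
  a=q-.349;print(q,f([W(-.076,-.115*np.sin(a)+k*np.cos(a),.13+.115*np.cos(a)+k*np.sin(a)) for k in(-.01,.01)]))
E
```

```text
[ 0.4478 -0.0043  0.3088]
0.2 [[-139.0, 455.0], [-101.0, 458.0]] nose [[245.0, 402.0]]
0.4 [[-194.0, 454.0], [-166.0, 461.0]] nose [[228.0, 418.0]]
0.6 [[-240.0, 450.0], [-222.0, 459.0]] nose [[199.0, 435.0]]
0.8 [[-272.0, 441.0], [-266.0, 453.0]] nose [[158.0, 452.0]]
-0.1 [[430.0, 305.0], [514.0, 296.0]]
0 [[378.0, 309.0], [467.0, 301.0]]
0.1 [[324.0, 311.0], [417.0, 306.0]]
0.2 [[269.0, 313.0], [364.0, 310.0]]
```

View pics/w3.png

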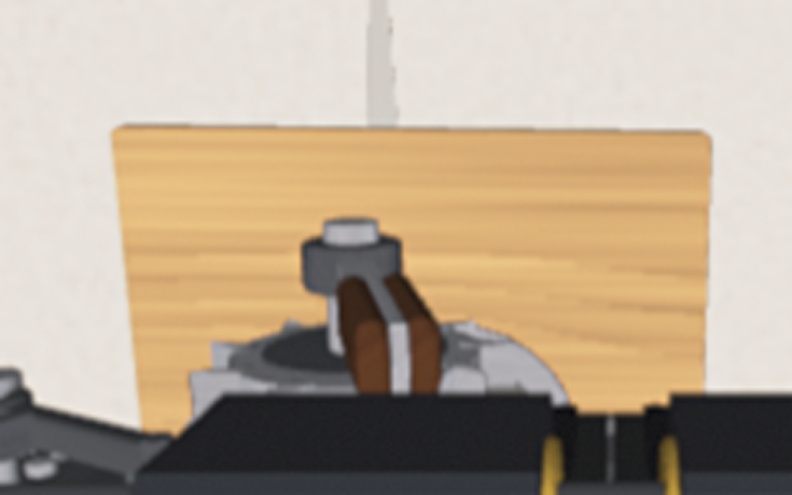

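The pawl is up at about 0.6 and the wheel is at about 0.04. I'll descend left of the lever and push it right slowly, stopping short at first.

Emit:
move_arm([
  [[0.3,0,4],[0,0,0],0],
  [[0,0,4],[0,0,0],0],
  [[0,0,0.8],[0,0,0],0],
  [[0,-1,0],[0,0,0],0],
  [[0,-1,0],[0,0,0],0],
  [[0,-0.6,0],[0,0,0],0],
  [[0,-0.5,0],[0,0,0],0],
  [[0,-0.5,0],[0,0,0],0],
  [[0,-0.5,0],[0,0,0],0],
  [[0,-0.5,0],[0,0,0],0],
  [[0,-0.5,0],[0,0,0],0],
  [[0,-0.5,0],[0,0,0],0],
  [[0,-0.5,0],[0,0,0],0],
  [[0,-0.5,0],[0,0,0],0],
  [[0,-0.5,0],[0,0,0],0],
  [[0,-0.5,0],[0,0,0],0],
  [[0,0,0],[0,0,0],0],
])

```text
time: 9.2
ee_pos: [0.4425, -0.08, 0.2203]
eef_rot: [0.014, 1.0, -0.0, -0.0]
ft_force: [-0.1, -0.4, -0.6]
width: 0.0007
grip_force: 0.0
```

```bash
python3 - <<'E'
from h import *
c=r.camera("wrist");crop(c,160,110,240,150,3.3,"w4")
f=lambda P:((proj(c,P)-[160,110])*3.3).round(0).tolist()
s=r.read_state();print(np.round(s["ee_pos"],4),np.round(s["ft_force"],1))
for q in(.4,.5,.6,.7,.8):
  a=q-.349;g=lambda d,k:W(-.076,-d*np.sin(a)+k*np.cos(a),.13+d*np.cos(a)+k*np.sin(a));print(q,"end",f([g(.115,-.01),g(.115,.01)]),"base",f([g(.06,-.01),g(.06,.01)]))
E
```

```text
[ 0.4425 -0.0798  0.2202] [-0.7  0.  -0.5]
0.4 end [[262.0, 490.0], [406.0, 493.0]] base [[316.0, 372.0], [422.0, 374.0]]
0.5 end [[184.0, 484.0], [322.0, 493.0]] base [[286.0, 370.0], [390.0, 375.0]]
0.6 end [[112.0, 475.0], [241.0, 489.0]] base [[258.0, 367.0], [357.0, 374.0]]
0.7 end [[47.0, 464.0], [164.0, 482.0]] base [[232.0, 363.0], [326.0, 373.0]]
0.8 end [[-8.0, 451.0], [94.0, 473.0]] base [[208.0, 358.0], [295.0, 371.0]]
```

View pics/w4.png

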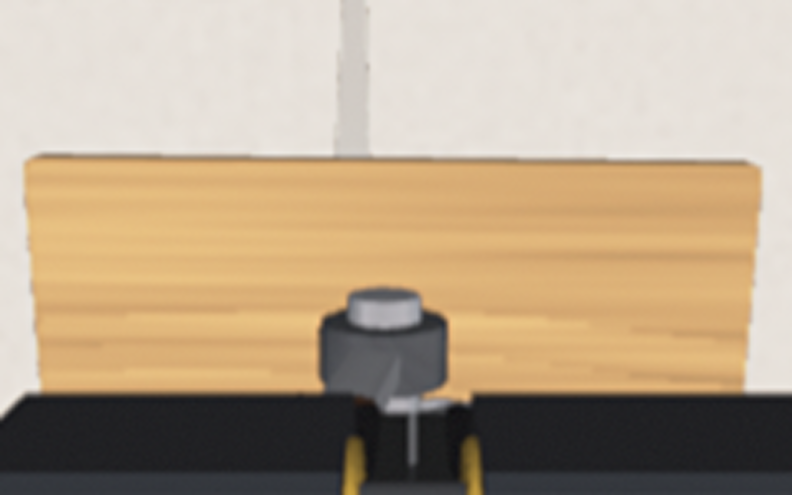

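The lever is mostly hidden, and geometry gives about 0.46. I'll push 22 mm more, back off, rise and look.

Emit:
move_arm([
  [[0,-0.5,0],[0,0,0],0],
  [[0,-0.5,0],[0,0,0],0],
  [[0,-0.5,0],[0,0,0],0],
  [[0,-0.4,0],[0,0,0],0],
  [[0,-0.3,0],[0,0,0],0],
  [[0,0,0],[0,0,0],0],
  [[0,0,0],[0,0,0],0],
  [[0,2,0],[0,0,0],0],
  [[0,1,-1],[0,0,0],0],
  [[0,0,-4],[0,0,0],0],
  [[0,0,-4.5],[0,0,0],0],
  [[0,3,0],[0,0,0],0],
  [[0,3,0],[0,0,0],0],
  [[0,0,0],[0,0,0],0],
  [[0,0,0],[0,0,0],0],
])

```text
time: 11.12
ee_pos: [0.4446, -0.0121, 0.316]
eef_rot: [0.014, 1.0, -0.0, 0.0]
ft_force: [0.3, -0.5, -0.0]
width: 0.0004
grip_force: 0.0
```

```bash
python3 - <<'E'
from h import *
c=r.camera("wrist");crop(c,90,110,240,150,3.3,"w5")
f=lambda P:((proj(c,P)-[90,110])*3.3).round(0).tolist()
s=r.read_state();print(np.round(s["ee_pos"],4),np.round(s["ft_force"],1))
for q in(.5,.6,.7,.8):
  a=q-.349;g=lambda d,k:W(-.076,-d*np.sin(a)+k*np.cos(a),.13+d*np.cos(a)+k*np.sin(a));print(q,"end",f([g(.115,-.01),g(.115,.01)]),"base",f([g(.06,-.01),g(.06,.01)]))
for t in(.4,.6,.8):print(t,f([pawl(-.041,.017,.062,t),pawl(-.041,.027,.062,t)]),"nose",f([pawl(-.03,.0665,-.018,t)]))
E
```

```text
[ 0.4446 -0.0123  0.3159] [-0.4 -1.   0.4]
0.5 end [[201.0, 315.0], [284.0, 318.0]] base [[309.0, 266.0], [379.0, 268.0]]
0.6 end [[158.0, 311.0], [235.0, 316.0]] base [[291.0, 264.0], [357.0, 268.0]]
0.7 end [[120.0, 307.0], [189.0, 314.0]] base [[275.0, 262.0], [335.0, 267.0]]
0.8 end [[88.0, 301.0], [148.0, 310.0]] base [[260.0, 260.0], [315.0, 266.0]]
0.4 [[-103.0, 454.0], [-74.0, 461.0]] nose [[298.0, 419.0]]
0.6 [[-147.0, 450.0], [-129.0, 459.0]] nose [[271.0, 436.0]]
0.8 [[-180.0, 442.0], [-172.0, 453.0]] nose [[234.0, 452.0]]
```

View pics/w5.png

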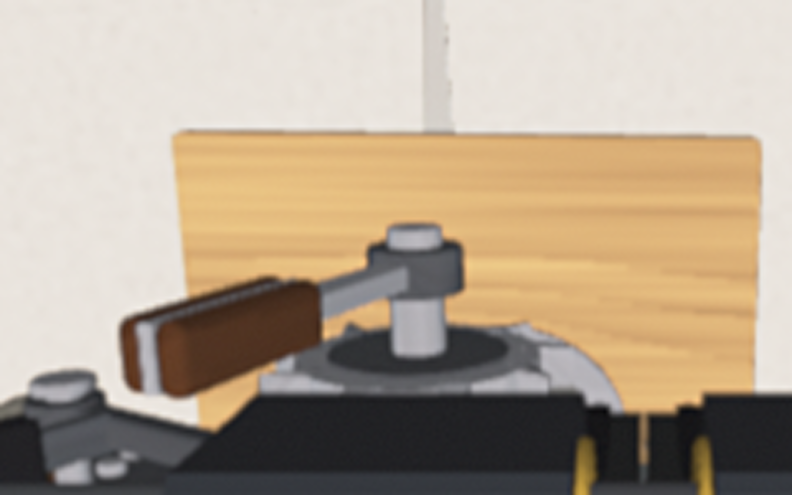

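The lever end at (122–190, 322) matches a wheel angle of 0.70. Now I go over and down to the right of the tab.

Emit:
move_arm([
  [[-2,-4,0],[0,0,0],0],
  [[-2.1,-4,0],[0,0,0],0],
  [[0,-4,0],[0,0,0],0],
  [[0,-4,0],[0,0,0],0],
  [[0,-4,0],[0,0,0],0],
  [[0,-2.8,0],[0,0,0],0],
  [[0,0,0],[0,0,0],0],
  [[0,0,4],[0,0,0],0],
  [[0,0,4],[0,0,0],0],
  [[0,0,2.4],[0,0,0],0],
  [[0,0,0],[0,0,0],0],
  [[0,0,0],[0,0,0],0],
])

```text
time: 12.68
ee_pos: [0.4799, -0.2404, 0.2128]
eef_rot: [0.013, 1.0, -0.0, 0.001]
ft_force: [0.8, 0.5, 1.0]
width: 0.0004
grip_force: 0.0
```

Emit:
move_arm([
  [[0,0.6,0],[0,0,0],0],
  [[0,0.6,0],[0,0,0],0],
  [[0,0.6,0],[0,0,0],0],
  [[0,0.6,0],[0,0,0],0],
  [[0,0.6,0],[0,0,0],0],
  [[0,0.6,0],[0,0,0],0],
  [[0,0.6,0],[0,0,0],0],
  [[0,0.6,0],[0,0,0],0],
  [[0,0.6,0],[0,0,0],0],
  [[0,0.6,0],[0,0,0],0],
  [[0,0.3,0],[0,0,0],0],
  [[0,0.2,0],[0,0,0],0],
  [[0,0,0],[0,0,0],0],
])

```text
time: 14.3
ee_pos: [0.481, -0.1763, 0.2114]
eef_rot: [0.014, 1.0, -0.001, 0.0]
ft_force: [1.6, -4.7, -1.6]
width: 0.0002
grip_force: 2.0
```

Emit:
move_arm([
  [[0,0.2,0],[0,0,0],0],
  [[0,0.1,0],[0,0,0],0],
  [[0,0,0],[0,0,0],0],
])

```text
time: 14.68
ee_pos: [0.4809, -0.1757, 0.2114]
eef_rot: [0.015, 1.0, -0.002, 0.0]
ft_force: [2.6, -13.5, -5.8]
width: 0.0006
grip_force: 6.0
```

The force rises sharply with little motion, so it is at a stop. I've used all my picture views, so I'll back off clear of the press and compare the tab numerically with the initial images.

Emit:
move_arm([
  [[0,-1,0],[0,0,0],0],
  [[0,-2,0],[0,0,0],0],
  [[0,0,-4],[0,0,0],0],
  [[0,0,-4],[0,0,0],0],
  [[0,0,-4],[0,0,0],0],
  [[0,4.4,0],[0,0,0],0],
  [[0,4.4,0],[0,0,0],0],
  [[0,4.4,0],[0,0,0],0],
  [[0,4.4,0],[0,0,0],0],
  [[0,4.4,0],[0,0,0],0],
  [[0,4.4,0],[0,0,0],0],
  [[2,4.4,0],[0,0,0],0],
  [[3.7,4.4,0],[0,0,0],0],
  [[3.7,4.4,0],[0,0,0],0],
  [[3.7,4.4,0],[0,0,0],0],
  [[3.7,4.4,0],[0,0,0],0],
  [[3.7,4.4,0],[0,0,0],0],
  [[3.7,4.4,0],[0,0,0],0],
  [[0,4,0],[0,0,0],0],
  [[0,0,0],[0,0,0],0],
])

```text
time: 17.18
ee_pos: [0.2534, 0.418, 0.3308]
eef_rot: [0.011, 1.0, -0.0, -0.001]
ft_force: [-0.5, -1.2, -0.2]
width: 0.0005
grip_force: 0.0
```

```bash
python3 - <<'E'
from h import *
a={n:cv2.imread(f"pics/{n}0.png") for n in("top","scene")}
boxes={"top":{"tab/pivot":(300,183,25,25),"shaker":(215,175,20,22),"jar":(330,178,26,26),"spoon":(270,233,20,40)},
"scene":{"tab":(290,175,26,30),"ref":(245,195,40,30)}}
for n,b in boxes.items():
  im=np.mean([r.camera(n)["image"].astype(float) for _ in range(4)],0).astype(np.uint8)
  g=lambda i:cv2.cvtColor(i,cv2.COLOR_BGR2GRAY)
  for k,(x,y,w,h) in b.items():
    t=g(a[n])[y:y+h,x:x+w];S=g(im)[y-4:y+h+4,x-4:x+w+4]
    m=cv2.matchTemplate(S,t,cv2.TM_CCOEFF_NORMED);print(n,k,cv2.minMaxLoc(m)[1],cv2.minMaxLoc(m)[3],"absdiff",np.abs(t.astype(int)-g(im)[y:y+h,x:x+w]).mean().round(1))
  if n=="scene":
    x,y=295,174
    print(a[n][y:y+26,x:x+22].min(2)[::2]);print(im[y:y+26,x:x+22].min(2)[::2])
    P=[pawl(-.03,.022,.062,t) for t in(0,.1,.2)]; print(proj(r.camera(n),P))
E
```

```text
top tab/pivot 0.9997734427452087 (4, 4) absdiff 0.6
top shaker 0.9984921813011169 (4, 4) absdiff 1.1
top jar 0.9998350739479065 (4, 4) absdiff 0.6
top spoon 0.9979169964790344 (4, 4) absdiff 0.5
scene tab 0.9359523057937622 (4, 4) absdiff 6.0
scene ref 0.9158045053482056 (4, 4) absdiff 5.0
[[ 99  97  97  95  96  93  95  95  95  96  95  95  96  95  94  94  96  94
   94  95  95  89]
 [ 96  95  96  97  94  96  96  95  94  95  96  95  95  95  94  93  95  95
   95  95  94  94]
 [ 97  96  96  95  95  95  94  91  87  79  80  85  91  94  94  95  94  95
   95  94  95  95]
 [ 97  96  96  93  96  95  93  85  65  43  41  50  64  78  89  93  93  95
   94  95  95  92]
 [ 97  97  95  97  95  94  94  83  57  34  25  23  33  57  82  93  95  94
   92  94  93  94]
 [ 97  96  97  94  93  92  88  80  55  29  25  26  30  56  80  91  95  94
   92  94  95  94]
 [ 96  93  91  89  90  88  86  70  45  29  27  23  28  43  70  86  94  94
   94  94  94  93]
 [ 86  74  64  64  63  64  59  49  33  26  26  26  25  33  57  83  92  93
   93  94  93  93]
 [ 77  60  52  51  52  44  41  38  32  29  28  26  29  35  54  74
[... 998 characters left out ...]
50  40  34  34  48  72  90  97  98
   97  98  97  97]
 [ 89  78  70  67  63  55  47  48  57  67  68  55  40  41  62  86  95  97
   98  97  98  97]
 [ 81  62  56  53  46  38  32  35  37  49  57  49  38  41  58  77  87  92
   95  96  97  96]
 [ 97  80  70  57  41  34  33  34  39  46  46  45  49  52  55  61  67  73
   79  87  92  88]
 [120 115 102  73  46  33  33  37  44  47  41  44  51  55  57  64  77  82
   80  80  80  73]
 [121 113  92  59  39  33  35  43  48  42  40  44  48  48  51  62  73  74
   72  70  67  52]
 [101  88  63  41  35  34  41  47  44  43  48  52  50  48  51  57  60  57
   51  48  44  40]]
[[305.76717932 179.5867885 ]
 [307.35872703 178.49799021]
 [308.98086478 177.57199698]]
```

The tab's image is the same as in its engaged start pose and the bystanders haven't moved. The pawl sits fully in the gap, so I'm handing in.

```bash
python3 -c "
from bench import r
print(r.close_job())"
```

```text
the job is handed in; nothing more can be done
None
```

The job is handed in with no verdict shown: the wheel went back one notch (about 0.70 rad when last measured, before I lowered the pawl), the pawl matches its engaged start position in the images, and the shaker, jar and spoon haven't moved (I didn't check the mill, bowl or mug, and the arm never went near them at their height).

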